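Switch off the stirrer under the conical flask

ROBOT

A 6-joint arm with a two-finger parallel gripper is mounted at the origin on the work surface. World frame = base frame: x ahead of the robot, y to its left, z up, the work surface at z = 0. Lengths are in m, angles in rad, forces in N, time in s.
With the tool pointing down it reaches from about 0.225 to 0.875 m from the base axis. Payload 3.4 kg.
Tool frame: the origin (TCP) lies on the centre line of the jaws, within the pads' length; the fingertips stand 17 mm ahead of it and the grasp point (between the pads) lies 2 mm behind it (manip.finger_overhang is the distance from the TCP to the fingertips, in m); y points along the fingers, x is the direction in which the jaws open and shut, and the axes are right-handed (so a half turn about y gives the same grasp; the last joint's range is limited). The gripper opens to 85 mm and grips with 20 to 120 N. Pads are 22 mm wide; open, the fingers measure 114 mm over their backs; the gripper's body (76 mm by 85 mm) begins 54 mm behind the grasp point. The pads swing forward as they close: fully open they stand 13 mm farther back than shut.
Start: joints at [1.028, 0.276, 1.505, -0, 1.361, -0.121], TCP at [0.235, 0.525, 0.248] pointing down, gripper open.
Joint ranges: [-2.89, 2.89], [-0.75, 2.08], [0.22, 2.7], [-1.18, 4.32], [0.11, 2.71], [-2.7, 2.7]. Speed limits (rad/s): [2.57, 2.57, 3.14, 3.14, 3.14, 3.14].

INTERFACE

Orientations are given as a unit quaternion [w, x, y, z].
In Python, from rig import manip gives the robot as it stands.
- The arm moves only by the tool arm_command, never from a script. Its argument "commands" is a list of rows, each a list of 3 entries, a list of its own where there are three numbers: the finger opening in cm, from 0 to 8.54, then the shift along the world's x, y, z in cm, then the turn about the world's z in rad. A call has 1 to 12 rows; each row shifts and turns the commanded pose from where the row before left it; what a row does not reach is not made up. A row lasts 1/10 s, in which the tool goes at most 50 mm and 8.59 degrees, less where a joint would pass 70% of its speed; a pose out of reach is approached as far as the arm can. A call with a gripper value outside its range is refused whole. The fingers move at their own pace and stop on an object; "grip_force" is the grip in N (left out, the last holds). Time passes only in rows, so rows that do not move let the fingers close. It gives the time, the measured TCP pose, the force and the opening at its end, in the units of the state.
- manip.get_state(): the state, without advancing time (a new reading comes with each control period).
- manip.get_image(name): name is "side" or "top"; returns a dict with "pixels" (420x560x3 uint8, red, green, blue), "range_z" (420x560 float32, m along the optical axis (not along the pixel's ray), 0 where there is no reading), "intrinsics" (3x3 intrinsics, pixels), "R" (3x3) and "t" (3): a world point X has camera coordinates R X + t. Camera axes: x right, y down, z forward; pixel columns grow to the right and rows downward; lengths in m; the calibration is good to about 2 mm. A picture is of the moment at which its call begins.
- manip.sign_off(): hands the job in, once; it reports no verdict.
The state is a dict: "clock": time; "qpos": joint angles; "qd": joint speeds; "effort": joint torques, N m; "position": TCP position; "ee_rot": TCP orientation; "contact_force": force on the tool from outside, world axes, zero at the start; "moment": the same for the moment, N m; "width": finger opening in m.
Only numpy, scipy, OpenCV 4.12 (cv2) and the standard library are available. Lean on these libraries where they do the work, as an engineer would, in place of code of your own. Each camera call takes 0.05 s, during which the arm holds its last target.

TASK

The conical flask has been stirred long enough: switch off the stirrer it stands on by gently pressing down the raised half of its rocker switch (the half away from the robot) with the fingertips until it flips over, then draw the hand well back, a good hand's breadth clear of the switch. Leave the other two stirrers running, and do not touch them, the speed knobs or the glassware.

Things in the scene. Friction and masses are not known exactly. Their poses are not given: they have to be found in the camera images.
- stirrer_flask: magnetic stirrer, white housing 230 mm deep, 150 wide, 66 high, fixed on a black bench mat; origin mid-underside, x to its rear (away from the robot), y to its left, z up. It carries the conical flask on a round steel plate (top 74 mm up). Its front 90 mm is a panel sloping 15 degrees down to the robot (66 to 42 mm high); on it, 70 mm ahead of the origin, a green rocker switch 38 mm left and a black knob 36 mm right of the middle
- press_flask (a point): spot to press on the rocker of the flask's stirrer: on top of its rear (upper) half, raised while on, mid-width, 11 mm from the pivot; moves with the rocker. Rocker 22 mm wide, 30 long along the slope, its faces a shallow V: on, the front half is flush, 6 mm off the panel, and the rear edge stands 6 mm higher. Pressed from above, the spot sinks 4 mm (the rear edge 5.5) to a rigid stop
- rocker_flask (a joint): angle of that rocker (rad): 0 = on (at the start; rear half raised), 0.42 = off (rear half flush, front half raised). A snap switch: it takes 4 to 5 N at first, eases, then snaps over by itself and stays. Press slowly (about 15 mm/s): the stop is hard
- knob_flask: speed knob of the flask's stirrer: black, 37 mm across, 18 mm high; origin at the centre of its foot on the panel, z axis out of the panel
- flask: stoppered conical (Erlenmeyer) flask of amber glass, 83 mm across at the foot, 32 mm at the neck, 146 mm high with its white stopper, loose on its stirrer's plate; origin at the middle of its underside
- beaker: straight-sided amber beaker covered with a watch glass, 88 mm across at the top, 118 mm high, loose on another stirrer; origin at the middle of its underside
- bottle: round-shouldered amber bottle with a white screw cap, 70 mm across, 140 mm high, loose on another stirrer; origin at the middle of its underside
- solvent_bottle: larger amber bottle with a paper label and white cap, 84 mm across, 190 mm high, standing loose on the mat; origin at the middle of its underside
- funnel: amber glass funnel standing mouth down on the mat, 80 mm across at the bottom, 130 mm high; origin at the middle of its mouth, on the mat
- stirrer_beaker: magnetic stirrer, white housing 230 mm deep, 150 wide, 66 high, fixed on a black bench mat; origin mid-underside, x to its rear (away from the robot), y to its left, z up. Of the same make as the flask's stirrer, but carrying the beaker; with its own rocker switch and speed knob
- rocker_beaker (a joint): rocker of the stirrer that carries the beaker (rad): 0 = on, 0.42 = off
- stirrer_bottle: magnetic stirrer, white housing 230 mm deep, 150 wide, 66 high, fixed on a black bench mat; origin mid-underside, x to its rear (away from the robot), y to its left, z up. Of the same make as the flask's stirrer, but carrying the bottle; with its own rocker switch and speed knob
- rocker_bottle (a joint): rocker of the stirrer that carries the bottle (rad): 0 = on, 0.42 = off

How it is judged:
By the outcome, as a careful person would: the job done as asked, in the order asked, and still so for the second after the job is handed in, with the robot touching nothing.
It also fails if it takes over 38 s, if anything falls off the work surface, if the arm or the gripper's body presses on something with over 40 N, if the wrist force passes 120 N, or if a joint passes its speed limit or range.

## Working session

There is one attempt and no reset: what is moved stays moved. The work goes in short steps, Python scripts to look and compute and a tool call to move; the robot and the scene stay as the last step left them, time stands still between calls to the robot, and variables do not carry over. Pictures are saved under pics/ and viewed, and the job is handed in when it is done.

Besides the shell and the picture viewer there is one more tool, called after "Request:" by a JSON object that holds its "fn" and its "kwargs". arm_command: Moves the arm, as the interface text tells. Its arguments: {"type":"object","properties":{"commands":{"type":"array"},"grip_force":{"type":"number"}},"required":["commands"]}

```bash
mkdir -p pics; python3 - <<'E'
from rig import manip
import cv2,numpy as np
for n in("top","side"):
    i=manip.get_image(n); cv2.imwrite(f"pics/{n}0.png",i["pixels"][:,:,::-1]); np.savez(f"{n}0.npz",**i)
    print(n,i["intrinsics"].tolist(),i["R"].round(3).tolist(),i["t"].round(3).tolist(),(i["range_z"]>0).mean())
s=manip.get_state();print(s)
E
```

```text
top [[481.26209951262825, 0.0, 287.4102237278499], [0.0, 481.26209951262825, 203.73808009217902], [0.0, 0.0, 1.0]] [[-0.137, -0.991, 0.002], [-0.969, 0.134, -0.207], [0.205, -0.031, -0.978]] [0.078, 0.588, 1.136] 0.9960289115646258
side [[544.7731548956414, 0.0, 270.093589098443], [0.0, 544.7731548956414, 207.57188108456606], [0.0, 0.0, 1.0]] [[0.957, -0.291, -0.0], [-0.218, -0.715, -0.664], [0.193, 0.636, -0.748]] [-0.524, 0.192, 1.425] 0.9959523809523809
{'clock': 0.1, 'qpos': array([ 1.02798808e+00,  2.76525015e-01,  1.50599493e+00, -2.73755448e-05,
        1.36070014e+00, -1.20986524e-01]), 'qd': array([ 0.00089169, -0.00269396, -0.0032266 ,  0.001579  ,  0.00037636,
       -0.00109577]), 'effort': array([ 2.02811323e-03, -4.17703092e+01, -2.46404225e+01,  2.29066991e-04,
        5.69139433e-03,  2.55960714e-05]), 'position': array([0.23519645, 0.52421688, 0.24753465]), 'ee_rot': array([-0.59333376,  0.59385494,  0.38373348, -0.38475963]), 'contact_force': array([-0.12098285, -0.04757088,  0.17993151]), 'moment': array([0.06424352, 0.01621243, 0.01712502]), 'width': 0.08573984092450246}
```

View pics/top0.png

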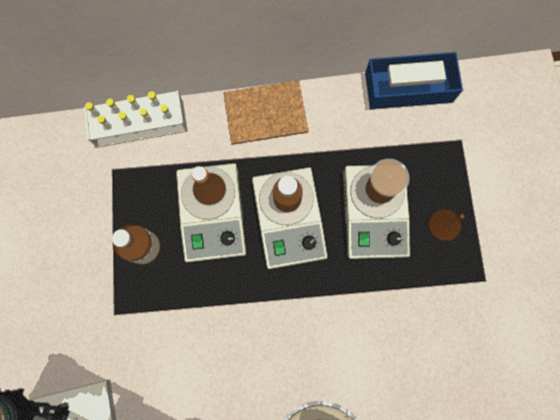

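View pics/side0.png

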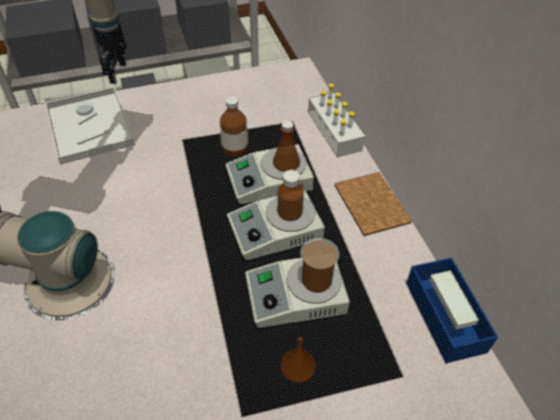

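The top view shows the three stirrers. The one at the left, with the rocker at about (197,241), carries the conical flask. The side view confirms this: flask at (287,150), rocker at (242,165). The bottle is on the middle stirrer and the beaker on the right-hand one. The arm is out of the way, at the lower left of the top view.

```bash
cat > h.py <<'E'
import numpy as np,cv2
def load(n): return dict(np.load(n))
def deproj(i,u,v):
    z=i["range_z"][v,u]; K=i["intrinsics"]
    c=np.stack([(u-K[0,2])/K[0,0]*z,(v-K[1,2])/K[1,1]*z,z],-1)
    return (c-i["t"])@i["R"]
def ray(i,uv):
    d=i["R"].T@np.linalg.inv(i["intrinsics"])@np.array([*uv,1.]); return -i["R"].T@i["t"],d/np.linalg.norm(d)
def plane(i,uv,z):
    o,d=ray(i,uv); return o+d*(z-o[2])/d[2]
def tri(a,b):
    A=np.zeros((3,3));r=np.zeros(3);L=[a,b]
    for o,d in L: P=np.eye(3)-np.outer(d,d);A+=P;r+=P@o
    x=np.linalg.solve(A,r); return x,[np.linalg.norm((np.eye(3)-np.outer(d,d))@(x-o)) for o,d in L]
E
python3 - <<'E'
from h import *
for n in("top","side"):
    i=load(n+"0.npz");p=i["pixels"];hsv=cv2.cvtColor(p,cv2.COLOR_RGB2HSV)
    m=cv2.inRange(hsv,(45,100,50),(80,255,255))
    k,l,st,c=cv2.connectedComponentsWithStats(m)
    for j in range(1,k):
        if st[j,4]>15:
            v,u=np.where(l==j);P=deproj(i,u,v)
            print(n,c[j].round(1),st[j],np.median(P,0).round(4),P[:,2].min().round(4),P[:,2].max().round(4))
    x0,y0,x1,y1=(165,150,260,275) if n=="top" else (210,110,330,215)
    cv2.imwrite(f"pics/{n}crop.png",cv2.resize(p[y0:y1,x0:x1,::-1],None,fx=5,fy=5,interpolation=cv2.INTER_CUBIC)[:600,:800])
E
```

```text
top [363.6 239. ] [359 233  10  13 127] [ 0.4804 -0.1756  0.0632] 0.0541 0.0776
top [197.  241.3] [192 235  11  14 125] [0.5302 0.2283 0.0634] 0.054 0.0758
top [278.8 247.5] [274 241  11  14 122] [0.4883 0.0327 0.0636] 0.0535 0.0754
side [241.9 164.4] [237 160  11   9  64] [0.53   0.2279 0.0636] 0.0527 0.0762
side [245.6 215.1] [240 210  12  11  81] [0.4874 0.031  0.0643] 0.0561 0.0737
side [264.5 276.5] [258 271  14  12 108] [ 0.4794 -0.1786  0.0639] 0.0559 1.1922
```

View pics/topcrop.png

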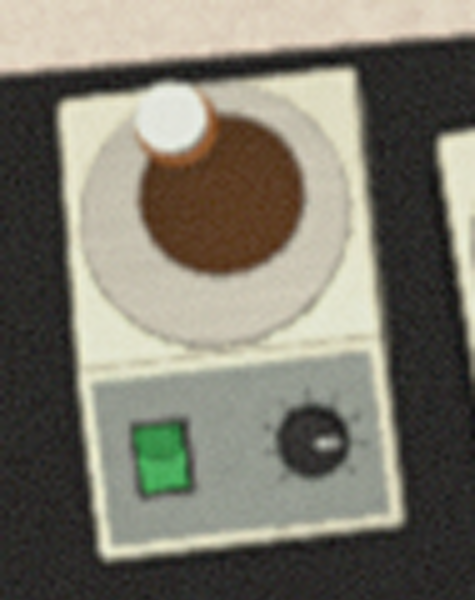

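```bash
python3 - <<'E'
from h import *
i=load("top0.npz");s=load("side0.npz")
x,e=tri(ray(i,(197,241.3)),ray(s,(241.9,164.4)));print("tri",x,e)
# yaw/extent from depth: top housing points + panel in window
v,u=np.mgrid[155:275,165:260];u=u.ravel();v=v.ravel()
P=deproj(i,u,v);k=(P[:,2]>.02)&(P[:,2]<.085);Q=P[k]
print(Q[:,:2].min(0),Q[:,:2].max(0))
r=cv2.minAreaRect((Q[:,:2]*1000).astype(np.float32));print("rect",r)
# brightness mask: housing+plate+panel vs mat, via silhouette
g=cv2.cvtColor(i["pixels"],cv2.COLOR_RGB2GRAY)
m=np.zeros_like(g);m[155:275,170:250]=(g[155:275,170:250]>90)*255
cs=max(cv2.findContours(m,0,2)[0],key=cv2.contourArea);r=cv2.minAreaRect(cs);b=cv2.boxPoints(r);print(b)
for q in b:print(q,plane(i,q,.066),plane(i,q,.042))
# knob
hsv=cv2.cvtColor(i["pixels"],cv2.COLOR_RGB2HSV)
w=g[225:255,212:240]<70;vv,uu=np.where(w);c=(uu.mean()+212,vv.mean()+225);print("knob",c,plane(i,c,.07),w.sum())
E
```

```text
tri [0.53006484 0.22858539 0.06286615] [np.float64(0.000509343446349045), np.float64(0.0005093434463491872)]
[0.4856997  0.05775732] [0.71851246 0.26661998]
rect ((601.126220703125, 162.1635284423828), (205.6263885498047, 230.84109497070312), 88.7405776977539)
[[173.5356  168.39621]
 [236.1169  161.72086]
 [246.1292  255.58621]
 [183.5479  262.26157]]
[173.5356  168.39621] [0.72185978 0.26829543 0.066     ] [0.72955063 0.27312866 0.042     ]
[236.1169  161.72086] [0.71774227 0.11033481 0.066     ] [0.72534842 0.11191866 0.042     ]
[246.1292  255.58621] [0.47914437 0.11362141 0.066     ] [0.48184236 0.11527287 0.042     ]
[183.5479  262.26157] [0.48384551 0.26521452 0.066     ] [0.4866402  0.26998437 0.042     ]
knob (np.float64(226.69767441860466), np.float64(237.51937984496124)) [0.5287869  0.15491161 0.07      ] 129
```

```bash
python3 - <<'E'
from h import *
from rig import manip
from scipy.spatial.transform import Rotation as R
i=load("top0.npz");s=load("side0.npz")
print("rear",plane(i,(177,170),.066),plane(i,(236,164),.066),"front",plane(i,(185.6,262),.042),plane(i,(246,254),.042))
st=manip.get_state();q=st["ee_rot"];M=R.from_quat(q[[1,2,3,0]]).as_matrix();print(M.round(3),manip.finger_overhang)
print("bottlecap",plane(i,(121,238),.19),plane(s,(232,103),.19),"flask stopper",plane(i,(199.5,174),.22),plane(s,(287,127),.22))
# rocker detail: boundary dark/bright green line = pivot; depth profile in x
v,u=np.mgrid[225:262,190:204];P=deproj(i,u.ravel(),v.ravel())
k=abs(P[:,1]-.2285)<.004
for x in np.arange(.495,.60,.006):
    m=k&(abs(P[:,0]-x)<.003);print(x.round(3),m.sum(),np.median(P[m,2]).round(4),end=' | ')
E
```

```text
rear [0.71649507 0.26004225 0.066     ] [0.71183526 0.111317   0.066     ] front [0.48658782 0.26491681 0.042     ] [0.48578033 0.11512043 0.042     ]
[[ 0.409 -0.001 -0.912]
 [ 0.912 -0.001  0.409]
 [-0.002 -1.     0.   ]] 0.017
bottlecap [0.54061893 0.37069383 0.19      ] [0.5396888  0.36118182 0.19      ] flask stopper [0.65214462 0.18239624 0.22      ] [0.64995579 0.17552207 0.22      ]
0.495 8 0.0478 | 0.501 10 0.0494 | 0.507 7 0.0515 | 0.513 10 0.0529 | 0.519 9 0.0604 | 0.525 9 0.0601 | 0.531 8 0.0649 | 0.537 10 0.0678 | 0.543 8 0.0716 | 0.549 5 0.066 | 0.555 8 0.0633 | 0.561 8 0.0651 | 0.567 6 0.0661 | 0.573 4 0.0664 | 0.579 0 nan | 0.585 0 nan | 0.591 0 nan | 0.597 0 nan |
  return _methods._mean(a, axis=axis, dtype=dtype,
  ret = ret.dtype.type(ret / rcount)
```

View pics/sidecrop.png

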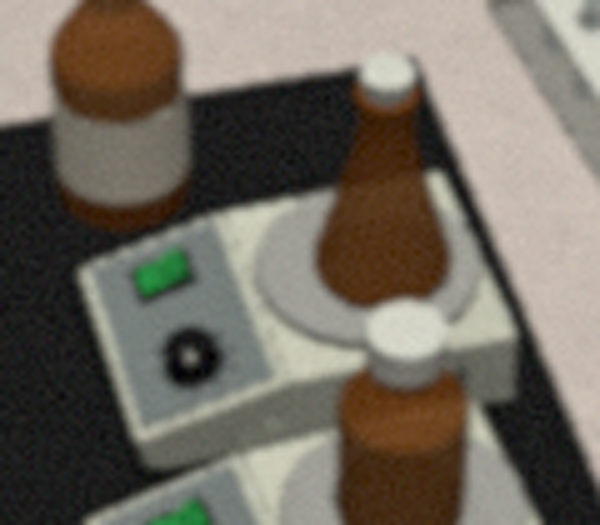

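The rocker measures (0.530, 0.2285, 0.063). The stirrer's corners and the knob agree with that, at a yaw of about -1°. The press spot is therefore near (0.540, 0.228, 0.067), with the rear edge at about z 0.070. I'll shut the fingers and approach from the robot's side, clear of the solvent bottle at y≈0.365.

Request:
{"fn": "arm_command", "kwargs": {"commands": [[0,[0.9,-4.2,0],0.06],[0,[0.9,-4.2,0],0.06],[0,[0.9,-4.2,0],0.06],[0,[0.9,-4.2,0],0.06],[0,[0.9,-4.2,0],0.06],[0,[0.9,-4.2,0],0.06],[0,[0.9,-4.2,0],0.04],[0,[0,0,0],0],[0,[0,0,0],0]], "grip_force": 20}}

```text
clock: 1.0
position: [0.2985, 0.2301, 0.2483]
ee_rot: [0.507, -0.506, -0.494, 0.493]
contact_force: [-0.2, -0.1, 0.3]
width: -0.0001
```

Request:
{"fn": "arm_command", "kwargs": {"commands": [[0,[4,0,-1.5],0],[0,[4,0,-1.5],0],[0,[4,0,-2],0],[0,[4,0,-2.5],0],[0,[4,-0.1,-2.5],0],[0,[4.1,-0.1,-2.5],0],[0,[0,0,0],0],[0,[0,0,0],0]]}}

```text
clock: 1.8
position: [0.539, 0.2302, 0.1213]
ee_rot: [0.506, -0.504, -0.494, 0.496]
contact_force: [-0.5, 0.3, 0.7]
width: 0.0001
```

```bash
python3 - <<'E'
from h import *
from rig import manip
out=[]
print(manip.get_state()["position"])
for n,(x0,y0,x1,y1) in(("top",(150,160,250,270)),("side",(200,90,300,200))):
    i=manip.get_image(n); np.savez(f"{n}1.npz",**i)
    out.append(cv2.resize(i["pixels"][y0:y1,x0:x1,::-1],None,fx=4,fy=4,interpolation=cv2.INTER_CUBIC))
cv2.imwrite("pics/near1.png",np.hstack(out))
E
```

```text
[0.53896361 0.23019555 0.12125983]
```

View pics/near1.png

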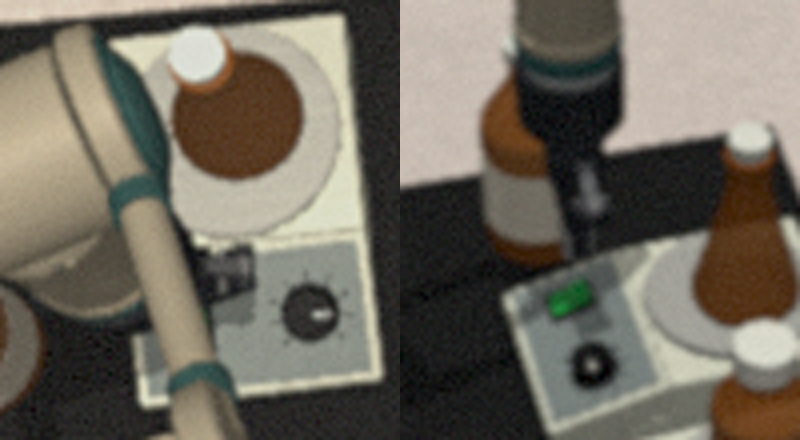

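Fingers are shut above the rocker; side view shows the tips at about crop (580,255), just above the green rocker (572,298). The wrist hangs out towards the solvent bottle, so I'll check that clearance before going down.

```bash
python3 - <<'E'
from h import *
i=load("side1.npz");t=load("top1.npz")
for nm,i in(("side",i),("top",t)):
    v,u=np.mgrid[0:420,0:560];P=deproj(i,u.ravel(),v.ravel()).reshape(420,560,3)
    sat=cv2.cvtColor(i["pixels"],cv2.COLOR_RGB2HSV)
    for y in np.arange(.16,.48,.02):
        k=(abs(P[...,1]-y)<.01)&(abs(P[...,0]-.54)<.09)&(P[...,2]>.09)
        z=np.sort(P[k][:,2])
        if len(z)>5: print(nm,y.round(2),k.sum(),z[[2,-3]].round(3),P[k][:,0].min().round(3),P[k][:,0].max().round(3))
i=load("side1.npz")
cv2.imwrite("pics/side1.png",cv2.resize(i["pixels"][0:210,150:430,::-1],(800,600)))
E
```

```text
side 0.16 693 [0.092 0.535] 0.451 0.63
side 0.18 591 [0.097 0.514] 0.499 0.63
side 0.2 1534 [0.097 0.512] 0.505 0.628
side 0.22 610 [0.107 0.512] 0.501 0.576
side 0.24 278 [0.131 0.521] 0.45 0.569
side 0.26 294 [0.468 0.519] 0.455 0.56
side 0.28 69 [0.492 0.515] 0.484 0.564
side 0.32 19 [0.094 0.123] 0.524 0.541
side 0.34 140 [0.091 0.14 ] 0.502 0.541
side 0.36 112 [0.096 0.193] 0.5 0.529
side 0.38 42 [0.103 0.194] 0.499 0.533
top 0.16 665 [0.092 0.536] 0.45 0.63
top 0.18 872 [0.091 0.514] 0.483 0.63
top 0.2 951 [0.091 0.51 ] 0.506 0.63
top 0.22 963 [0.097 0.511] 0.501 0.63
top 0.24 844 [0.244 0.521] 0.45 0.576
top 0.26 934 [0.314 0.522] 0.45 0.573
top 0.28 449 [0.183 0.514] 0.48 0.567
top 0.3 10 [0.49  0.496] 0.523 0.563
top 0.32 20 [0.094 0.119] 0.533 0.55
top 0.34 306 [0.091 0.151] 0.506 0.569
top 0.36 61 [0.094 0.191] 0.501 0.541
top 0.38 131 [0.126 0.197] 0.503 0.558
top 0.4 57 [0.123 0.147] 0.506 0.54
```

View pics/side1.png

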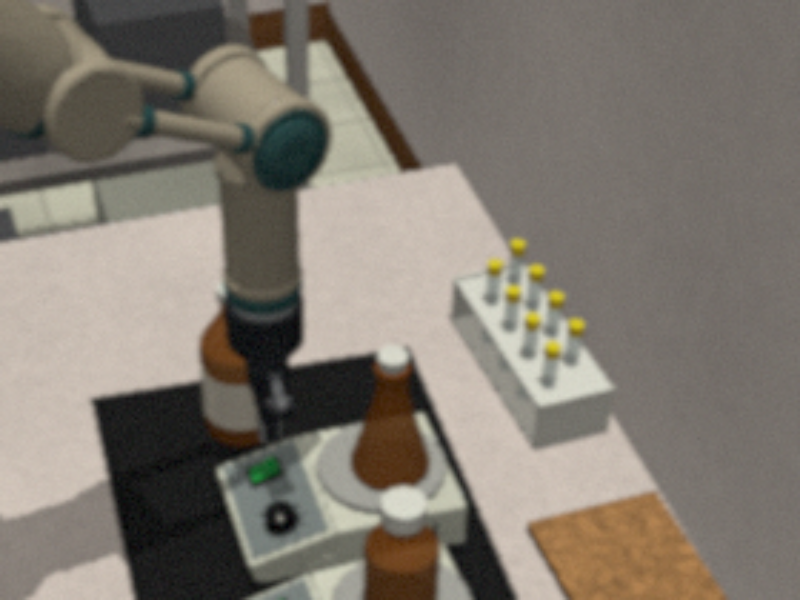

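The arm is clear: its closest part reaches y≈0.30 against 0.32 for the bottle, and it is well in front of the flask. I'll lower it to just above the rocker.

Request:
{"fn": "arm_command", "kwargs": {"commands": [[0,[0.1,-0.2,-1.0],0],[0,[0,0,-1.0],0],[0,[0,0,-0.7],0],[0,[0,0,0],0],[0,[0,0,0],0]]}}

```text
clock: 2.4
position: [0.5402, 0.2266, 0.0962]
ee_rot: [0.506, -0.505, -0.494, 0.495]
contact_force: [-0.5, -0.1, -1.0]
width: 0.0002
```

Request:
{"fn": "arm_command", "kwargs": {"commands": [[0,[0,0,-0.15],0],[0,[0,0,-0.15],0],[0,[0,0,-0.15],0],[0,[0,0,-0.15],0]]}}

```text
clock: 2.8
position: [0.5405, 0.2266, 0.0903]
ee_rot: [-0.505, 0.505, 0.495, -0.494]
contact_force: [0.9, 0.3, -0.3]
width: 0.0001
```

Request:
{"fn": "arm_command", "kwargs": {"commands": [[0,[0,0,-0.15],0],[0,[0,0,-0.15],0]]}}

```text
clock: 3.0
position: [0.5412, 0.2267, 0.0879]
ee_rot: [-0.505, 0.506, 0.495, -0.494]
contact_force: [0.7, -1.8, 4.7]
width: 0.0003
```

Contact at tip z≈0.071, as expected. I'll keep pressing slowly.

Request:
{"fn": "arm_command", "kwargs": {"commands": [[0,[0,0,-0.15],0]]}}

```text
clock: 3.1
position: [0.5417, 0.2267, 0.0864]
ee_rot: [-0.505, 0.506, 0.495, -0.494]
contact_force: [1.8, -0.1, 0.2]
width: 0.0002
```

Request:
{"fn": "arm_command", "kwargs": {"commands": [[0,[0,0,-0.15],0]]}}

```text
clock: 3.2
position: [0.5403, 0.2267, 0.0842]
ee_rot: [0.506, -0.505, -0.494, 0.495]
contact_force: [0.6, -0.4, -0.5]
width: -0.0005
```

Request:
{"fn": "arm_command", "kwargs": {"commands": [[0,[0,0,-0.1],0]]}}

```text
clock: 3.3
position: [0.5401, 0.2267, 0.0833]
ee_rot: [0.506, -0.505, -0.494, 0.495]
contact_force: [-1.2, -1.0, 6.9]
width: -0.0001
```

Request:
{"fn": "arm_command", "kwargs": {"commands": [[0,[0,0,-0.05],0]]}}

```text
clock: 3.4
position: [0.5402, 0.2266, 0.0833]
ee_rot: [0.506, -0.505, -0.494, 0.495]
contact_force: [-0.9, -0.5, 7.4]
width: -0.0002
```

```bash
python3 - <<'E'
from h import *
from rig import manip
i=manip.get_image("side");np.savez("side2.npz",**i)
a=load("side0.npz")
cv2.imwrite("pics/press2.png",np.hstack([cv2.resize(x["pixels"][145:190,220:270,::-1],None,fx=8,fy=8,interpolation=cv2.INTER_CUBIC) for x in(a,i)]))
s=manip.get_state();print(s["position"],s["contact_force"])
E
```

```text
[0.54013125 0.22663736 0.08331395] [-0.73327239 -0.71325194  6.18005395]
```

View pics/press2.png

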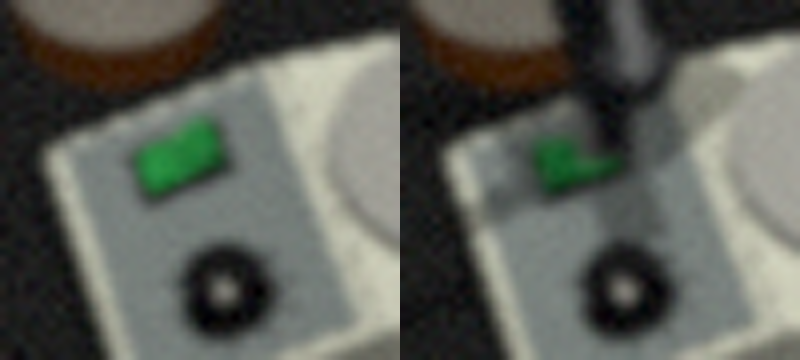

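The fingertips sit on the rear half and the front half at crop (550,150) now stands raised. The force dipped and then came up against a stop after about 5 mm, so the rocker seems to have flipped. I'll go straight up, then back.

Request:
{"fn": "arm_command", "kwargs": {"commands": [[0,[0,0,0.3],0],[0,[0,0,1],0],[0,[0,0,2],0],[0,[0,0,3],0],[0,[0,0,4],0],[0,[-3,0,3],0],[0,[-4,0,2],0],[0,[-4,0,0],0],[0,[-4,0,0],0],[0,[-4,0,0],0],[0,[-3,0,0],0],[0,[0,0,0],0]]}}

```text
clock: 4.65
position: [0.3158, 0.2259, 0.236]
ee_rot: [0.506, -0.504, -0.494, 0.496]
contact_force: [0.6, 0.1, -0.5]
width: -0.0001
```

```bash
python3 - <<'E'
from h import *
from rig import manip
for n,(x0,y0,x1,y1),b in(("top",(165,150,425,275),None),("side",(210,110,370,310),None)):
    i=manip.get_image(n);np.savez(f"{n}3.npz",**i);a=load(n+"0.npz")
    f=3 if n=="top" else 3
    cc=[cv2.resize(x["pixels"][y0:y1,x0:x1,::-1],None,fx=f-.5*(n=="side"),fy=f-.5*(n=="side"),interpolation=cv2.INTER_CUBIC)[:300] for x in(a,i)]
    if n=="side": cc=[cv2.resize(x["pixels"][150:290,225:285,::-1],None,fx=4,fy=4,interpolation=cv2.INTER_CUBIC) for x in(a,i)]
    cv2.imwrite(f"pics/{n}3.png",np.vstack(cc)[:600] if n=="top" else np.hstack(cc)[:600])
    v,u=np.mgrid[0:420,0:560];P=deproj(i,u.ravel(),v.ravel())
    m=cv2.inRange(cv2.cvtColor(i["pixels"],cv2.COLOR_RGB2HSV),(45,100,50),(80,255,255)).ravel()>0
    for x,y in((.530,.2275),(.488,.032),(.480,-.177)):
        k=m&(abs(P[:,0]-x)<.02)&(abs(P[:,1]-y)<.02)
        fr=k&(P[:,0]<x-.006);re=k&(P[:,0]>x+.004)
        print(n,(x,y),"front z",np.median(P[fr,2]).round(4),"rear z",np.median(P[re,2]).round(4),fr.sum(),re.sum())
s=manip.get_state();print(s["position"],s["contact_force"])
E
```

```text
top (0.53, 0.2275) front z 0.0635 rear z 0.0654 37 48
top (0.488, 0.032) front z 0.0601 rear z 0.0697 37 45
top (0.48, -0.177) front z 0.0588 rear z 0.069 35 48
side (0.53, 0.2275) front z 0.0656 rear z 0.0669 22 23
side (0.488, 0.032) front z 0.0609 rear z 0.0693 26 26
side (0.48, -0.177) front z 0.0609 rear z 0.0694 37 37
[0.32025934 0.22676527 0.23647052] [ 0.13480999 -0.60329551 -0.71268441]
```

View pics/top3.png

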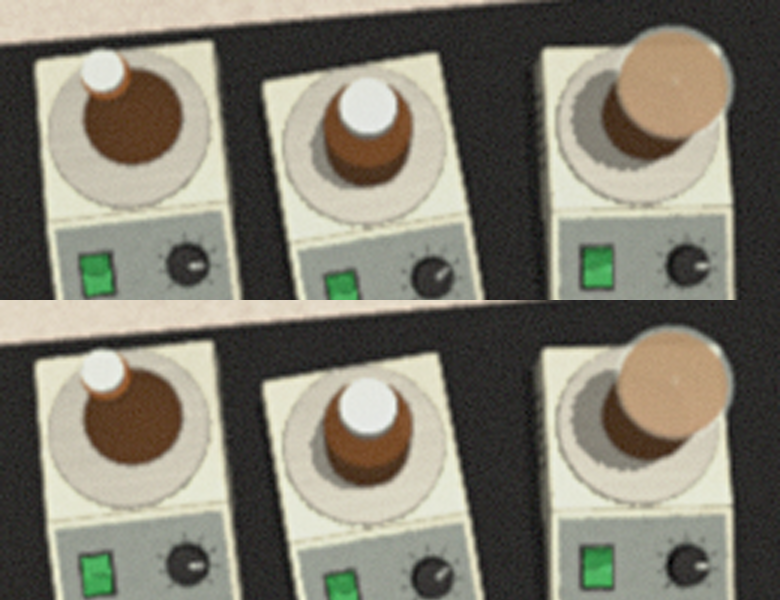

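View pics/side3.png

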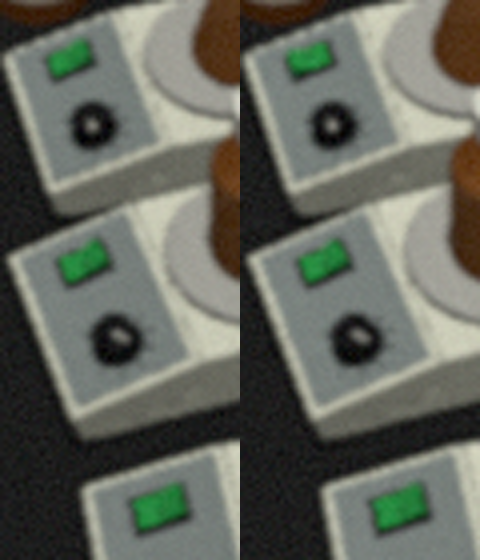

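Before/after views: only the flask's rocker has changed, to front half up and rear half flush. The difference in height, rear minus front, is about 2 mm now, against about 9 mm on the two still running. Knobs and glassware are where they were.

```bash
python3 -c "
from rig import manip
print(manip.get_state()['qd'].round(3)); print(manip.sign_off())"
```

```text
[-0.015  0.028 -0.031 -0.003 -0.011 -0.001]
the job is handed in; nothing more can be done
None
```

The flask's stirrer is switched off, and I handed the job in at about 4.8 s on the robot's clock, well inside the 38 s limit. I pressed the raised rear half of its rocker down with the shut fingertips at about 15 mm/s. It took about 5 N at first contact, the force dropped as it snapped over, and it then met the stop at about 7 N. I then drew the hand straight up and back, to about 0.22 m in front of the switch and 0.15 m above it.

- **Flask's rocker:** the last pictures show it flipped. Its rear half is only about 1–2 mm higher than its front half, where before the press it would have been about 9 mm. The camera depths put it 2–3 mm higher than I calculated for the off position, which is about the error of the calibration, so I judged by the height difference.
- **Other stirrers:** both rockers are still on, with a rear-to-front height difference of 8–10 mm.
- **Knobs and glassware:** the knobs, flask, beaker and bottle look unmoved in the before and after pictures. The last crops did not cover the solvent bottle and funnel; I only checked the arm's clearance from the solvent bottle before pressing.
- **Robot at hand-in:** the contact force was about zero, so nothing was being touched. The joints were still settling very slightly, at 0.03 rad/s or less.

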